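Sweep up the tile chips and snap the chip bin shut

TASK

Clear the mosaic station: pick up the wooden scraper block and sweep all four sharp tile chips off the board over its far edge into the open trough behind it (do not touch the chips with the fingers). Then press both grey hinged covers down until their catches snap over them and they stay fully shut by themselves. Finish with the scraper standing upright on the table and the other loose things left where they are.

Things in the scene. Friction and masses are not known exactly. Their poses are not given: they have to be found in the camera images.
- station: fixed plywood station: flat board 150 (x) by 236 (y) mm, top 40 mm above the table; behind its far edge a sunken open trough, inside 92 mm in x, 224 mm in y, floor 5 mm above the table. Origin on the table under the middle of the board's far edge, where the trough begins; +x away from the robot, +y to the left: board x -150 to 0, trough x 0 to 92 mm
- board_edge (a point): middle of the board's far edge, on the board's top; axes as the station. At each end of the trough, at x 2 to 28 and y +/-111 to +/-122 mm, a black spring catch rises 19 mm above the board's top
- cover_left (a joint): angle (rad) of the left (+y) grey cover: 0 shut, grows as it opens, starts 0.8 to 1.25. Plate 94 mm long from hinge to free edge, 106 wide (y), 5 thick, hinged on the trough's back wall. A light spring reopens it to about 0.7 if let go unlatched. The catch snaps over its outer side edge at about 0.08 (about 7 N at the free edge); below 0.04 it is latched
- cover_right (a joint): angle of the right (-y) cover, like cover_left
- cover_left_edge (a point): pressing point on the outer (upper) face of the left cover, 86 mm from the hinge axis (8 mm from the free edge), in the middle of its width; moves with the cover; z is the outer face's normal, x points from the free edge to the hinge. When shut it is 45.5 mm above the table
- cover_right_edge (a point): the same point on the right cover
- cover_left_hinge (a point): left cover's hinge axis (along y), middle of its width, 5 mm below the outer face when shut (40.5 mm above the table, 90 mm beyond the board's edge); turns with the cover
- cover_right_hinge (a point): the same for the right cover
- scraper: light wooden scraper block standing on the table: blade 18 (x) by 120 (y) by 22 (z) mm, and on the middle of it an upright square grip 30 by 30 mm from 22 to 64 mm height. Origin at the centre of the underside; z up; the blade's long direction is y
- chip1: chip of white ceramic tile, about 22 by 17 mm and 9 mm thick, lying loose on the board; origin at the centre of its underside
- chip2: chip of white ceramic tile, about 19 by 18 mm and 9 mm thick, lying loose on the board; origin at the centre of its underside
- chip3: chip of white ceramic tile, about 22 by 16 mm and 9 mm thick, lying loose on the board; origin at the centre of its underside
- chip4: chip of white ceramic tile, about 20 by 17 mm and 9 mm thick, lying loose on the board; origin at the centre of its underside
- glue_pot: bystander: jar 64 mm across, 85 mm tall, at one side of the station (the scraper stands at the other); origin at the centre of its base
- glue_stick: bystander: upright stick 26 mm across, 90 mm tall; origin at its base
- cap: bystander: white cap 28 mm across, 18 mm tall; origin at its base
- pen: bystander: grey pen 140 mm long along x, 10 mm thick, lying; origin at its middle, on the underside
- tape_roll: bystander: roll 90 mm across, 24 mm high, lying flat; origin at the centre of its underside

How it is judged:
By the outcome, as a careful person would: the job done as asked, in the order asked, and still so for the second after the job is handed in, with the robot touching nothing.
It also fails if it takes over 64 s, if anything falls off the work surface, if the arm or the gripper's body presses on something with over 40 N, if the wrist force passes 120 N, or if a joint passes its speed limit or range.

ROBOT

A 6-joint arm with a two-finger parallel gripper is mounted at the origin on the work surface. World frame = base frame: x ahead of the robot, y to its left, z up, the work surface at z = 0. Lengths are in m, angles in rad, forces in N, time in s.
With the tool pointing down it reaches from about 0.25 to 0.775 m from the base axis. Payload 4 kg.
Tool frame: the origin (TCP) lies between the finger pads; the fingertips stand 11 mm ahead of it and the grasp point (between the pads) lies 8 mm behind it (robot.tip_extent is the z of the fingertips in the tool frame, in m); z points along the fingers, y is the line along which they close (so a half turn about z gives the same grasp; the last joint's range is limited). The gripper opens to 94 mm and grips with 3 to 60 N. Pads are 16 mm wide; open, the fingers measure 119 mm over their backs; the gripper's body (75 mm by 177 mm) begins 78 mm behind the grasp point.
Start: joints at [-1.409, 0.087, 1.371, -0, 1.684, -0.103], TCP at [0.144, -0.531, 0.217] pointing down, gripper open.
Joint ranges: [-3.1, 3.1], [-0.76, 2.03], [0.27, 2.55], [-1.08, 4.22], [0.17, 2.65], [-2.57, 2.57]. Speed limits (rad/s): [2.79, 2.79, 3.14, 3.14, 3.14, 3.14].

INTERFACE

Orientations are given as [roll, pitch, yaw] about the fixed x, y, z axes, in that order (R = Rz(yaw) Ry(pitch) Rx(roll)).
In Python, from bench import robot, imaging gives the robot as it stands.
- The arm moves only by the shell command python3 -m pendant 'ROWS'. ROWS is JSON, a list of rows, each a list of 7 numbers: the shift along the world's x, y, z in cm, then the turn, a rotation vector about the world's x, y, z in degrees, then the opening, from 0 (shut) to 1 (fully open). In form: [[dx, dy, dz, ax, ay, az, jaw], ...]. A call has 1 to 8 rows; each row shifts and turns the commanded pose from where the row before left it; what a row does not reach is not made up. A row lasts 1/10 s, in which the tool goes at most 50 mm and 8.59 degrees, less where a joint would pass 70% of its speed; a pose out of reach is approached as far as the arm can. A call is refused whole if a number of a shift passes 5 or a number of a turn 8.59, either way. A call with a gripper value outside its range is refused whole. The fingers move at their own pace and stop on an object; the grip force is fixed at half the most. Time passes only in rows, so rows that do not move let the fingers close. It gives the time, the measured TCP pose, the force, the opening and the grip force at its end, in the units of the state.
- robot.get_obs(): the state, without advancing time (a new reading comes with each control period).
- imaging.snapshot(name): name is "scene" or "top" or "wrist"; returns the picture (400x640x3 uint8, red, green, blue); there is no depth.
- imaging.camera_params(name): a dict with "camera_matrix" (3x3 intrinsics, pixels), "k1" (the pictures are not rectified: a ray, as slopes to the right and down, at radius r is drawn at 1 + k1 r^2 times it, then the intrinsics apply), "R" (3x3) and "t" (3): a world point X has camera coordinates R X + t. Camera axes: x right, y down, z forward; pixel columns grow to the right and rows downward; lengths in m; the calibration is good to about 2 mm. A picture is of the moment at which its call begins: read the wrist's pose just before it. camera_params takes no time and is no camera call; for the wrist camera it gives the pose at the moment of the call.
- robot.close_job(): hands the job in; it is judged then, once.
The state is a dict: "time": time; "joint_positions": joint angles; "qvel": joint speeds; "joint_torque": joint torques, N m; "tool_pos": TCP position; "ee_rot": TCP orientation; "wrist_force": force on the tool from outside, world axes, zero at the start; "wrist_torque": the same for the moment, N m; "width": finger opening in m; "finger_force": force on a finger pad.
Only numpy, scipy, OpenCV 4.12 (cv2) and the standard library are available. Lean on these libraries where they do the work, as an engineer would, in place of code of your own. Each camera call takes 0.05 s, during which the arm holds its last target. There are 200 camera calls.

## Working session

There is one attempt and no reset: what is moved stays moved. The work goes in short steps, Python scripts to look and compute and a shell command to move; the robot and the scene stay as the last step left them, time stands still between calls to the robot, and variables do not carry over. Pictures are saved under pics/ and viewed, at most 10 in all, crops included, and the job is handed in when it is done.

```bash
mkdir -p pics; cat > h.py <<'E'
import numpy as np, cv2
from bench import robot, imaging
def snap(n,f):
    p=imaging.camera_params(n); im=np.array(imaging.snapshot(n)); cv2.imwrite('pics/'+f,im[:,:,::-1]); return im,p
def ray(p,uv):
    K=np.array(p["camera_matrix"]);d=np.array([p["k1"],0,0,0,0.])
    x,y=(np.array(uv,float)-K[:2,2])/[K[0,0],K[1,1]]
    rd=np.hypot(x,y); r=rd
    for _ in range(30): r=rd/(1+p["k1"]*r*r)
    s=r/rd if rd>0 else 1
    R=np.array(p["R"]);t=np.array(p["t"]); return -R.T@t, R.T@np.array([x*s,y*s,1])
def at(p,uv,z):
    o,d=ray(p,uv); return o+d*(z-o[2])/d[2]
def proj(p,X):
    c=np.array(p["R"])@np.array(X)+np.array(p["t"]);x,y=c[:2]/c[2];s=1+p["k1"]*(x*x+y*y)
    K=np.array(p["camera_matrix"]);return np.array([K[0,0]*x*s+K[0,2],K[1,1]*y*s+K[1,2]])
E
python3 - <<'E'
from h import *
for n in ("top","scene"):
    im,p=snap(n,n+'0.png'); print(n,p)
o=robot.get_obs();print(o["time"],o["tool_pos"],o["ee_rot"],o["width"],robot.tip_extent)
E
```

```text
top {'camera_matrix': array([[370.92681617,   0.        , 321.47007545],
       [  0.        , 370.92681617, 193.70723154],
       [  0.        ,   0.        ,   1.        ]]), 'k1': -0.05295412506803144, 'R': array([[ 0.01608434, -0.99950649,  0.02698267],
       [-0.99251442, -0.01922765, -0.12060438],
       [ 0.12106368, -0.02484085, -0.99233387]]), 't': array([-0.04079019,  0.48686704,  1.06169713])}
scene {'camera_matrix': array([[401.46889259,   0.        , 314.61699344],
       [  0.        , 401.46889259, 201.86856289],
       [  0.        ,   0.        ,   1.        ]]), 'k1': -0.05573550174764878, 'R': array([[ 0.51419554,  0.85764175, -0.00731888],
       [ 0.55345023, -0.3383136 , -0.76107605],
       [-0.65520667,  0.38729128, -0.64862137]]), 't': array([-0.24323313, -0.2431926 ,  1.45617157])}
0.1 [ 0.14387958 -0.53035455  0.21541597] [-3.13961835e+00 -2.06396170e-04  2.64814154e-01] 0.09417150720392756 0.011
```

View pics/top0.png

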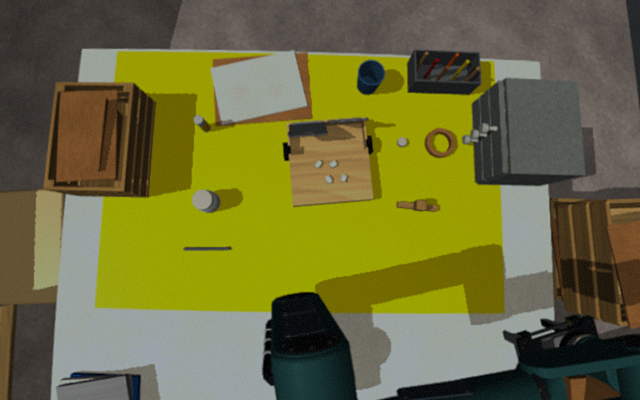

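View pics/scene0.png

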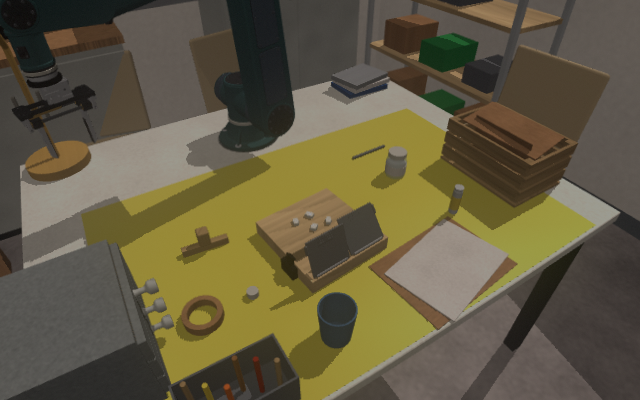

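Top view: board spans about (289–373, 125–206), chips are near (319,164), (334,163), (329,179), (344,178), and the scraper is at (418,206). The glue pot is at (206,200) and the covers are raised along the board's far side (row ~127). Next, an enlarged crop and rough positions.

```bash
python3 - <<'E'
from h import *
im=cv2.imread('pics/top0.png'); p=imaging.camera_params("top")
cv2.imwrite('pics/c1.png',cv2.resize(im[105:225,275:455],None,fx=4.4,fy=4.4,interpolation=cv2.INTER_CUBIC))
hsv=cv2.cvtColor(im,cv2.COLOR_BGR2HSV)
for n,uv,z in [("bl",(294,206),.04),("br",(373,200),.04),("fl",(290,150),.05),("fr",(369,145),.05),("scr",(420,205),.064),("scr l",(397,205),.022),("scr r",(439,207),.022)]: print(n,at(p,uv,z).round(3))
m=((hsv[...,1]<70)&(hsv[...,2]>120)).astype(np.uint8); m[:, :295]=0;m[:,370:]=0;m[:155]=0;m[190:]=0
k,l,s,c=cv2.connectedComponentsWithStats(m)
for i in range(1,k):print(s[i],c[i],at(p,c[i],.045).round(3))
E
```

```text
bl [0.449 0.047 0.04 ]
br [ 0.471 -0.183  0.04 ]
fl [0.612 0.063 0.05 ]
fr [ 0.633 -0.17   0.05 ]
scr [ 0.456 -0.315  0.064]
scr l [ 0.459 -0.258  0.022]
scr r [ 0.455 -0.385  0.022]
[315 160   7   8  35] [317.8        163.85714286] [ 0.574 -0.02   0.045]
[330 160   7   8  36] [333.  163.5] [ 0.576 -0.064  0.045]
[325 175   7   9  42] [328.02380952 179.0952381 ] [ 0.529 -0.05   0.045]
[341 174   6   8  34] [343.17647059 177.58823529] [ 0.534 -0.094  0.045]
```

View pics/c1.png

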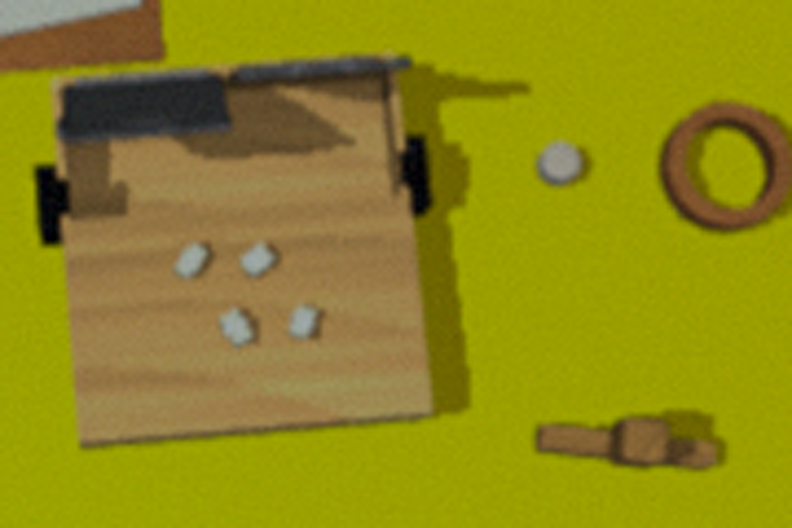

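Zoomed: front board corners are at crop (80,445) and (432,413), so station yaw is about +5.4°. The far-edge middle is near (0.609,-0.054). The right cover is nearly vertical (1.2) and the left is lower (~0.85). I'll move above the scraper and refine with the wrist camera, passing over the station for a second look.

```bash
python3 -m pendant '[[3.5,2.65,0.8,0,0,-2,1],[3.5,2.65,0.8,0,0,-2,1],[3.5,2.65,0.8,0,0,-2,1],[3.5,2.65,0.8,0,0,-2,1],[3.5,2.65,0.8,0,0,-2,1],[3.5,2.65,0.8,0,0,-2,1],[3.5,2.65,0.8,0,0,-2,1],[3.5,2.65,0.8,0,0,-1,1]]'
python3 -m pendant '[[0,0,0,0,0,0,1],[0,0,0,0,0,0,1]]'
python3 - <<'E'
from h import *
im,p=snap('wrist','w1.png')
o=robot.get_obs();print(o["time"],o["tool_pos"],o["ee_rot"])
print(p["camera_matrix"][0],-p["R"].T@p["t"],p["R"][2])
for X in [(.457,-.318,.064),(.609,-.054,.04)]: print(proj(p,X))
E
```

```text
time: 0.9
tool_pos: [0.425, -0.3174, 0.2803]
ee_rot: [-3.141, 0.001, 0.002]
wrist_force: [-0.0, -0.8, 0.9]
width: 0.0942
finger_force: 0.0
time: 1.1
tool_pos: [0.4243, -0.3182, 0.28]
ee_rot: [-3.142, 0.001, 0.005]
wrist_force: [-0.1, 0.3, -0.2]
width: 0.0938
finger_force: 0.0
1.15 [ 0.42352338 -0.31889072  0.27978894] [-3.14129878e+00  1.50792067e-03  3.40569919e-03]
[298.68971667   0.         315.87053381] [ 0.49466014 -0.31747858  0.44840491] [-0.24410317 -0.00157406 -0.96974799]
[315.98673348 157.47683166]
[107.97324592  35.11230543]
```

View pics/w1.png

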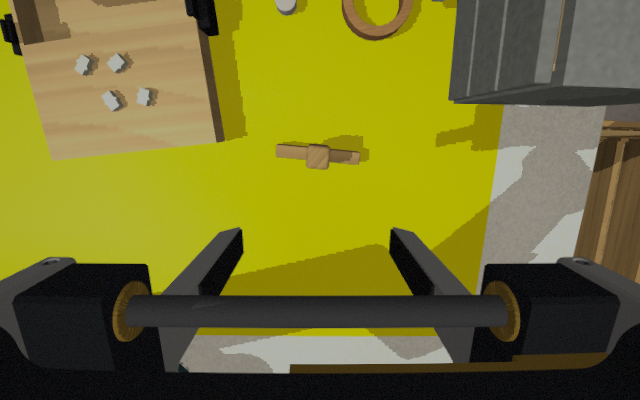

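Wrist view: scraper grip top at about (318,156), blade ends (277,150) and (360,157). Board front corners are at (53,158) and (217,142), chips at (84,64), (117,63), (112,100), (145,97).

```bash
python3 - <<'E'
from h import *
p=imaging.camera_params('wrist'); im=cv2.imread('pics/w1.png')
cv2.imwrite('pics/c2.png',np.hstack([cv2.resize(im[135:180,265:375],None,fx=7,fy=7,interpolation=cv2.INTER_CUBIC)]))
for n,uv,z in [("grip",(318,156),.064),("bl",(53,158),.04),("br",(217.5,142),.04),("c1",(84,64),.046),("c2",(117,63),.046),("c3",(112,100),.046),("c4",(145,97),.046)]: print(n,at(p,uv,z).round(4))
b,g,r=[im[...,i].astype(int) for i in range(3)]
m=((b>35)&(r>g+8)).astype(np.uint8); m[:135]=0;m[180:]=0;m[:,:265]=0;m[:,375:]=0
k,l,s,c=cv2.connectedComponentsWithStats(m); i=1+np.argmax(s[1:,4]); print(s[i],c[i])
ys,xs=np.where(l==i)
for a,bb in ((276,300),(334,362)):
  q=(xs>=a)&(xs<=bb); 
  for cc in (xs[q].min()+2,xs[q].max()-2): qq=xs==cc; print(cc,ys[qq].min(),ys[qq].max(),at(p,(cc,ys[qq].min()),.022).round(4),at(p,(cc,ys[qq].max()+1),.0).round(4))
E
```

```text
grip [ 0.4581 -0.3212  0.064 ]
bl [0.4539 0.0482 0.04  ]
br [ 0.4745 -0.1859  0.04  ]
c1 [ 0.5738 -0.0225  0.046 ]
c2 [ 0.5741 -0.0661  0.046 ]
c3 [ 0.5293 -0.053   0.046 ]
c4 [ 0.5325 -0.0974  0.046 ]
[ 275  144   86   26 1340] [317.37313433 154.99179104]
278 144 156 [ 0.4708 -0.2653  0.022 ] [ 0.4505 -0.262   0.    ]
298 146 158 [ 0.4681 -0.2934  0.022 ] [ 0.4476 -0.2919  0.    ]
336 150 162 [ 0.4626 -0.3469  0.022 ] [ 0.4417 -0.3487  0.    ]
358 152 164 [ 0.4599 -0.3781  0.022 ] [ 0.4388 -0.3819  0.    ]
```

View pics/c2.png

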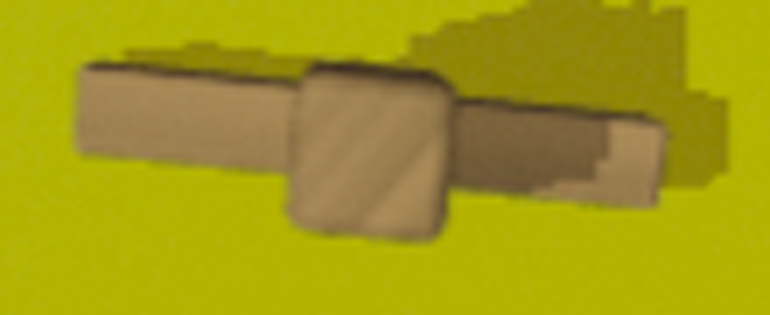

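Crop: scraper grip is centred at about (317.9,156.8) and the blade slopes down to the right. That puts it at (0.457,-0.321) with yaw −5.5°. Descending onto the grip.

```bash
python3 -m pendant '[[3.35,-0.2,-3,0,0,-5.7,1],[0,0,-5,0,0,0,1],[0,0,-5,0,0,0,1],[0,0,-4.5,0,0,0,1],[0,0,0,0,0,0,1],[0,0,0,0,0,0,1]]'
```

```text
time: 1.75
tool_pos: [0.4562, -0.3217, 0.1054]
ee_rot: [-3.141, 0.002, -0.099]
wrist_force: [0.8, -0.3, 1.2]
width: 0.094
finger_force: 0.0
```

```bash
python3 -m pendant '[[0.05,0.05,-3.5,0,0,0,1],[0,0,-3.3,0,0,0,1],[0,0,0,0,0,0,0.6],[0,0,0,0,0,0,0],[0,0,0,0,0,0,0],[0,0,0,0,0,0,0],[0,0,0,0,0,0,0],[0,0,0,0,0,0,0]]'
python3 -m pendant '[[0,0,0,0,0,0,0],[0,0,0,0,0,0,0],[0,0,0,0,0,0,0]]'
```

```text
time: 2.55
tool_pos: [0.4584, -0.3207, 0.0385]
ee_rot: [3.141, -0.001, -0.096]
wrist_force: [0.1, -0.4, 0.5]
width: 0.0493
finger_force: 0.0
time: 2.85
tool_pos: [0.4579, -0.3203, 0.0374]
ee_rot: [3.142, 0.0, -0.096]
wrist_force: [-0.8, -0.1, 0.2]
width: 0.0297
finger_force: 30.0
```

```bash
python3 -m pendant '[[0,0,4,0,0,0,0],[0,0,5,0,0,0,0],[0.4,5,3,0,0,2.6,0],[0.4,5,0,0,0,2.6,0],[0.4,5,0,0,0,2.6,0],[0.4,5,0,0,0,2.8,0],[0.35,5,0,0,0,0,0],[0,0,0,0,0,0,0]]'
python3 -m pendant '[[0,0.3,0,0,0,0,0],[0,0,0,0,0,0,0]]'
python3 - <<'E'
from h import *
im,p=snap('wrist','w2.png')
o=robot.get_obs();print(o["time"],o["tool_pos"],o["ee_rot"],o["width"],o["finger_force"])
E
```

```text
time: 3.65
tool_pos: [0.4765, -0.0724, 0.1529]
ee_rot: [-3.139, 0.0, 0.097]
wrist_force: [-0.2, -1.2, -2.0]
width: 0.0295
finger_force: 30.0
time: 3.85
tool_pos: [0.4766, -0.0757, 0.1529]
ee_rot: [3.141, 0.001, 0.088]
wrist_force: [0.2, -0.6, -1.6]
width: 0.0297
finger_force: 30.0
3.9 [ 0.47670026 -0.07623641  0.15292265] [3.14118159e+00 5.54621561e-04 8.70367565e-02] 0.029887653416619572 29.994376301765442
```

View pics/w2.png

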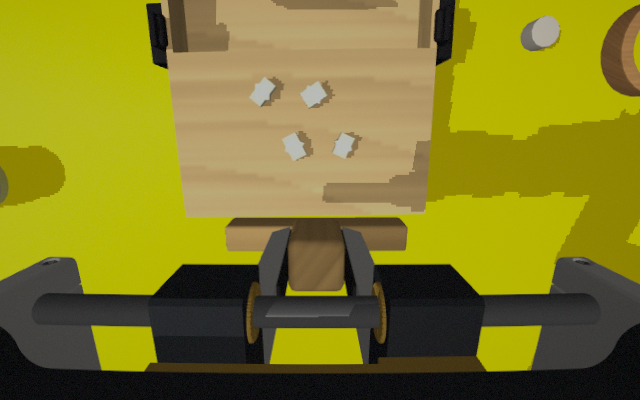

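Board front corners are at (187,216) and (427,212), far edge from (170,53) to (437,46), chips at (262,92), (314,95), (295,147), (344,146). The scraper is held straight.

```bash
python3 - <<'E'
from h import *
p=imaging.camera_params('wrist')
P=lambda uv,z=.04: at(p,uv,z)[:2]
fl,fr,bl,br=P((187,216)),P((427,212)),P((170,53)),P((437,46.5))
print(fl,fr,bl,br,np.linalg.norm(fl-fr),np.linalg.norm(bl-br),np.linalg.norm((fl+fr-bl-br)/2))
d1,d2=fl-fr,bl-br
print(np.degrees([np.arctan2(-d[0],d[1]) for d in (d1,d2)]))
for uv in [(262,92),(314,95),(295,147),(344,146)]: print(P(uv,.046))
print('far mid',(bl+br)/2,'front mid',(fl+fr)/2)
print('blade ends top',at(p,(227,219),.1375),at(p,(406,219),.1375))
E
```

```text
[0.45148532 0.04971167] [ 0.47584263 -0.18581044] [0.59962075 0.06279527] [ 0.62462597 -0.16903454] 0.23677826088340104 0.23317444934147227 0.14920820349999495
[5.90444495 6.15613683]
[ 0.57281628 -0.02039977]
[ 0.57413483 -0.0659092 ]
[ 0.52782936 -0.05249293]
[ 0.53255064 -0.09679766]
far mid [ 0.61212336 -0.05311964] front mid [ 0.46366397 -0.06804938]
blade ends top [ 0.48471263 -0.01757872  0.1375    ] [ 0.49459327 -0.13274105  0.1375    ]
```

```bash
python3 -m pendant '[[0.3,1,0,0,0,0.7,0],[0,0,-4,0,0,0,0],[0,0,-2.2,0,0,0,0],[0,0,-0.6,0,0,0,0],[0,0,0,0,0,0,0],[0,0,0,0,0,0,0]]'
```

```text
time: 4.5
tool_pos: [0.4808, -0.0657, 0.0865]
ee_rot: [3.141, -0.002, 0.1]
wrist_force: [0.3, 0.4, -1.4]
width: 0.0299
finger_force: 30.0
```

```bash
python3 -m pendant '[[0,0,-0.65,0,0,0,0],[0,0,0,0,0,0,0],[0,0,0,0,0,0,0]]'
python3 -m pendant '[[1,0.1,0,0,0,0,0],[1,0.1,0,0,0,0,0],[1,0.1,0,0,0,0,0],[1,0.1,0,0,0,0,0],[1,0.1,0,0,0,0,0],[1,0.1,0,0,0,0,0],[1,0.1,0,0,0,0,0]]'
python3 - <<'E'
from h import *
im,p=snap('wrist','w3.png');print(robot.get_obs()["tool_pos"])
E
```

```text
time: 4.8
tool_pos: [0.48, -0.0652, 0.0791]
ee_rot: [3.141, -0.001, 0.101]
wrist_force: [-0.8, 0.8, -1.0]
width: 0.0298
finger_force: 30.0
time: 5.5
tool_pos: [0.5507, -0.0581, 0.0785]
ee_rot: [3.142, 0.0, 0.101]
wrist_force: [0.2, 0.6, -0.7]
width: 0.0301
finger_force: 30.0
[ 0.55212793 -0.05799065  0.07859106]
```

View pics/w3.png

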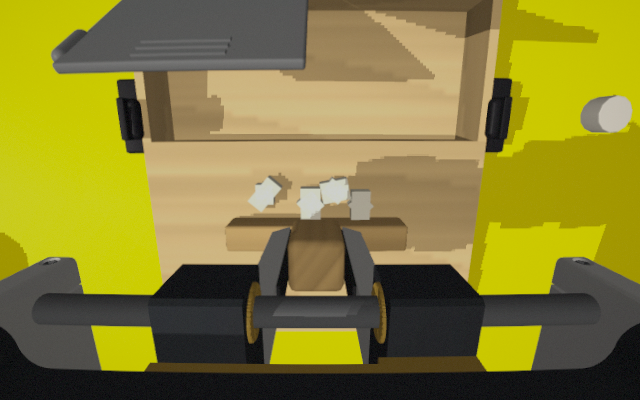

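Chips are gathered in front of the blade at rows 180–215, with the edge at row ~140. Continuing over the edge.

```bash
python3 -m pendant '[[0.9,0.09,0,0,0,0,0],[0.9,0.09,0,0,0,0,0],[0.9,0.09,0,0,0,0,0],[0.9,0.09,0,0,0,0,0],[0.9,0.09,0,0,0,0,0],[0.9,0.09,0,0,0,0,0],[0.9,0.09,0,0,0,0,0],[0,0,0,0,0,0,0]]'
python3 - <<'E'
from h import *
im,p=snap('wrist','w4.png');print(robot.get_obs()["tool_pos"])
E
```

```text
time: 6.35
tool_pos: [0.614, -0.0518, 0.0786]
ee_rot: [3.141, -0.001, 0.101]
wrist_force: [-0.0, -1.1, -1.4]
width: 0.0297
finger_force: 30.0
[ 0.61328832 -0.05181981  0.07854042]
```

View pics/w4.png

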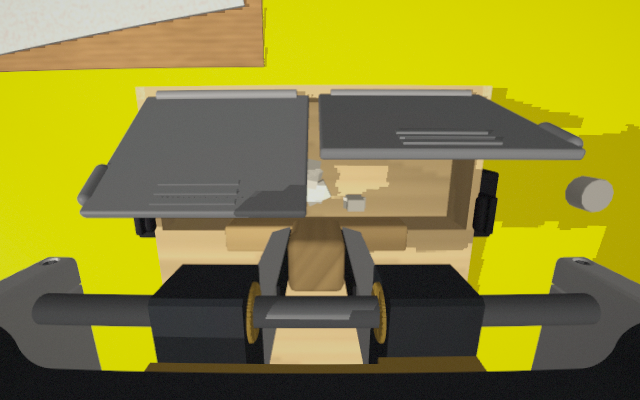

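Chips are in the trough at about (318,190) and (355,203), with the left side hidden under the left cover. Backing off, I'll count white blobs numerically.

```bash
python3 -m pendant '[[-2,-0.2,0,0,0,0,0],[-2.5,-0.25,0.5,0,0,0,0],[-2.5,-0.25,1,0,0,0,0],[0,0,0,0,0,0,0],[0,0,0,0,0,0,0]]'
python3 - <<'E'
from h import *
o=robot.get_obs();im,p=snap('wrist','w5.png');print(o["tool_pos"],o["wrist_force"])
hsv=cv2.cvtColor(im,cv2.COLOR_RGB2HSV)
m=((hsv[...,1]<50)&(hsv[...,2]>100)).astype(np.uint8)
k,l,s,c=cv2.connectedComponentsWithStats(m)
S=lambda w:(lambda d:np.array([d[0]*.995+d[1]*.099,-d[0]*.099+d[1]*.995]))(w[:2]-np.array([.612,-.053]))
for i in range(1,k):
  if s[i,4]>15: print(s[i],c[i].round(),'trough',S(at(p,c[i],.014)).round(3),'board',S(at(p,c[i],.046)).round(3))
print([proj(p,[.612+a*.995-b*.099,-.053+a*.099+b*.995,.04]).round() for a,b in ((0,.11),(0,-.11),(-.05,.11))])
E
```

```text
time: 6.9
tool_pos: [0.543, -0.059, 0.0943]
ee_rot: [3.141, -0.002, 0.1]
wrist_force: [0.4, 0.1, -0.7]
width: 0.0299
finger_force: 30.0
[ 0.54304647 -0.0589962   0.09428795] [ 0.4085159   0.11306514 -0.66045866]
[167  33  38   2  52] [183.  33.] trough [0.072 0.103] board [0.063 0.09 ]
[221  32  17   2  25] [229.  33.] trough [0.072 0.067] board [0.063 0.059]
[153  39  15   2  24] [160.  39.] trough [0.068 0.121] board [0.059 0.106]
[169  39  26   1  26] [182.  39.] trough [0.068 0.104] board [0.059 0.091]
[204  38  31   2  52] [219.  38.] trough [0.068 0.075] board [0.059 0.066]
[77 41  7 11 51] [79. 46.] trough [0.065 0.186] board [0.056 0.162]
[148  45  32   2  36] [162.  45.] trough [0.064 0.12 ] board [0.056 0.104]
[181  44  52   2  72] [206.  44.] trough [0.064 0.085] board [0.056 0.075]
[  78   49  226   11 1529] [195.  53.] trough [0.057 0.095] board [0.05  0.083]
[ 294   68   37   47 1045] [310.  91.] trough [0.029 0.006] board [0.026 0.005]
[ 567   88   47   35 1321] [590. 105.] trough [ 0.021 -0.224] board [ 0.018 -0.195]
[343 104  23  13 285] [354. 110.] trough [ 0.015 -0.029] board [ 0.013 -0.025]
[253 107  32  16 374] [268. 114.] trough [0.012 0.04 ] board [0.01  0.035]
[ 44 258  17   4  43] [ 52. 259.] trough [-0.115  0.246] board [-0.101  0.214]
[572 258  14   3  30] [578. 259.] trough [-0.116 -0.243] board [-0.101 -0.211]
[280 315  70   1  70] [314. 315.] trough [-0.172  0.002] board [-0.15   0.002]
[array([167., 130.]), array([468., 130.]), array([175., 196.])]
```

All four chips lie beyond the edge row (blobs at (310,91) as a pair, (354,110), (268,114)), and none are on the board. Putting the scraper down on its old spot.

```bash
python3 -m pendant '[[-1,-1,4,0,0,0,0],[-1.5,-4.5,0,0,0,0,0],[-1.5,-4.5,0,0,0,0,0],[-1.5,-4.5,0,0,0,0,0],[-1.5,-4.5,0,0,0,0,0],[-1.5,-4.5,0,0,0,0,0],[0,-2.3,0,0,0,0,0],[0,0,0,0,0,0,0]]'
python3 -m pendant '[[0,0,-3,0,0,0,0],[0,0,-3,0,0,0,0],[0,0,-2,0,0,0,0],[0,0,0,0,0,0,0],[0,0,0,0,0,0,0]]'
```

```text
time: 7.75
tool_pos: [0.4576, -0.3203, 0.1328]
ee_rot: [3.141, 0.0, 0.096]
wrist_force: [0.6, 0.5, -0.5]
width: 0.03
finger_force: 30.0
time: 8.25
tool_pos: [0.4584, -0.3161, 0.0536]
ee_rot: [-3.141, 0.0, 0.102]
wrist_force: [-0.7, -0.2, -0.7]
width: 0.03
finger_force: 30.0
```

```bash
python3 -m pendant '[[0,0,-0.8,0,0,0,0],[0,0,-0.5,0,0,0,0],[0,0,-0.3,0,0,0,0],[0,0,0,0,0,0,0],[0,0,0,0,0,0,0]]'
```

```text
time: 8.75
tool_pos: [0.4579, -0.317, 0.0379]
ee_rot: [3.141, -0.0, 0.101]
wrist_force: [-0.4, -0.3, -1.3]
width: 0.0301
finger_force: 30.0
```

```bash
python3 -m pendant '[[0,0,-0.1,0,0,0,0],[0,0,0,0,0,0,0],[0,0,0,0,0,0,0.6],[0,0,0,0,0,0,0.9],[0,0,0,0,0,0,0.9],[0,0,0,0,0,0,0.9],[0,0,0,0,0,0,0.9],[0,0,0,0,0,0,0.9]]'
python3 -m pendant '[[0,0,3,0,0,0,0.9],[0,0,5,0,0,0,0.9],[0,0,5,0,0,0,0.9],[0,0,5,0,0,0,0],[0,0,0,0,0,0,0],[0,0,0,0,0,0,0],[0,0,0,0,0,0,0]]'
python3 - <<'E'
from h import *
im,p=snap('wrist','w6.png');t,_=snap('top','top2.png')
for n,a in (('w',im),):
  a=a.astype(int); m=((a[...,2]>35)&(a[...,0]>a[...,1]+8)).astype(np.uint8)
  k,l,s,c=cv2.connectedComponentsWithStats(m)
  for i in range(1,k):
    if s[i,4]>300: print(s[i],c[i],at(p,c[i],.03).round(3))
E
```

```text
time: 9.55
tool_pos: [0.4578, -0.3168, 0.0366]
ee_rot: [-3.142, 0.0, 0.101]
wrist_force: [-0.4, -0.3, -0.3]
width: 0.0747
finger_force: 0.0
time: 10.25
tool_pos: [0.4571, -0.3163, 0.2147]
ee_rot: [-3.139, 0.002, 0.101]
wrist_force: [-0.4, -0.1, -0.8]
width: 0.0562
finger_force: 0.0
[    0     0   214   165 32392] [102.76731909  84.85576686] [ 0.551 -0.063  0.03 ]
[ 364    0   85   61 2255] [405.04168514  31.46607539] [ 0.637 -0.394  0.03 ]
[ 268  175   99   31 1808] [316.86615044 187.55254425] [ 0.457 -0.317  0.03 ]
[ 607  176   33  108 1785] [628.39887955 242.77871148] [ 0.425 -0.732  0.03 ]
```

Scraper stands freely at (0.457,-0.317). Now the right cover: approaching above and behind it with the fingers shut.

```bash
python3 -m pendant '[[3.5,3.1,0,0,0,0,0],[3.5,3.1,0,0,0,0,0],[3.5,3.1,0,0,0,0,0],[3.5,3.1,0,0,0,0,0],[3.5,3.1,0,0,0,0,0],[3.5,3.1,0,0,0,0,0],[3.5,3.1,0,0,0,0,0],[0,0,0,0,0,0,0]]'
python3 -m pendant '[[0,0,-4,0,0,0,0],[0,0,-4,0,0,0,0],[0,0,-0.5,0,0,0,0],[0,0,0,0,0,0,0],[0,0,0,0,0,0,0]]'
```

```text
time: 11.15
tool_pos: [0.7049, -0.0946, 0.211]
ee_rot: [-3.137, 0.006, 0.107]
wrist_force: [0.1, -0.3, -1.0]
width: 0.0006
finger_force: 0.0
time: 11.65
tool_pos: [0.7035, -0.1006, 0.1338]
ee_rot: [3.141, -0.003, 0.1]
wrist_force: [0.7, -0.2, 0.0]
width: 0.0001
finger_force: 0.0
```

```bash
python3 -m pendant '[[-0.9,-0.09,-0.4,0,0,0,0],[-0.9,-0.09,-0.4,0,0,0,0],[-0.9,-0.09,-0.4,0,0,0,0],[-0.8,-0.08,-0.6,0,0,0,0],[-0.8,-0.08,-0.6,0,0,0,0],[-0.65,-0.07,-0.75,0,0,0,0],[-0.65,-0.07,-0.75,0,0,0,0],[0,0,0,0,0,0,0]]'
```

```text
time: 12.45
tool_pos: [0.646, -0.1059, 0.0925]
ee_rot: [3.141, 0.001, 0.1]
wrist_force: [0.4, -0.4, -0.4]
width: 0.0005
finger_force: 0.2
```

```bash
python3 -m pendant '[[-0.35,-0.03,-0.9,0,0,0,0],[-0.35,-0.03,-0.9,0,0,0,0],[-0.2,-0.02,-0.6,0,0,0,0],[-0.1,0,-0.5,0,0,0,0],[0,0,0,0,0,0,0]]'
python3 - <<'E'
from h import *
im,p=snap('scene','s2.png');cv2.imwrite('pics/s2c.png',cv2.resize(im[170:310,230:410,::-1],None,fx=4,fy=4,interpolation=cv2.INTER_CUBIC))
E
```

```text
time: 12.95
tool_pos: [0.6359, -0.1061, 0.0623]
ee_rot: [-3.141, 0.002, 0.101]
wrist_force: [-0.4, 1.1, 0.2]
width: 0.0003
finger_force: 0.0
```

View pics/s2c.png

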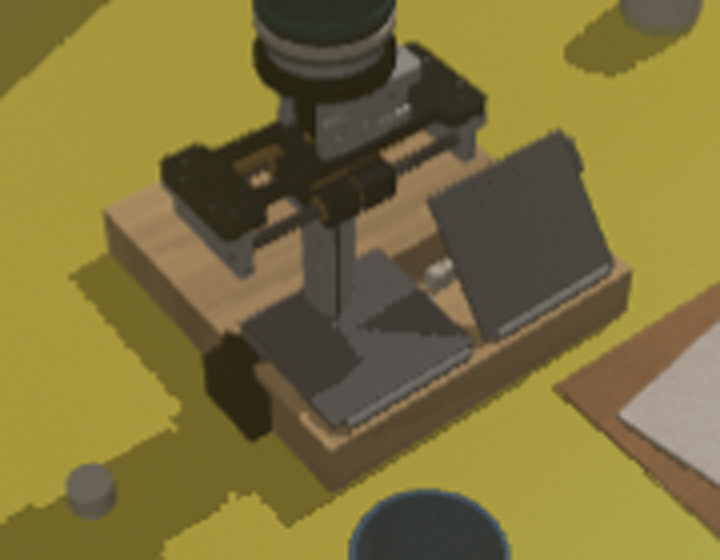

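The right cover is under the fingers and nearly shut at the catch (crop ~(255,330)). Pressing through the catch.

```bash
python3 -m pendant '[[0,0,-0.25,0,0,0,0],[0,0,-0.25,0,0,0,0],[0,0,-0.15,0,0,0,0],[0,0,0,0,0,0,0],[0,0,0,0,0,0,0]]'
```

```text
time: 13.5
tool_pos: [0.6368, -0.1064, 0.0571]
ee_rot: [3.141, -0.0, 0.101]
wrist_force: [0.3, -0.4, 0.8]
width: 0.0005
finger_force: 0.0
```

```bash
python3 -m pendant '[[0,0,-0.1,0,0,0,0],[0,0,-0.1,0,0,0,0],[0,0,0,0,0,0,0],[0,0,0,0,0,0,0]]'; python3 -m pendant '[[0,0,-0.1,0,0,0,0],[0,0,-0.1,0,0,0,0],[0,0,0,0,0,0,0],[0,0,0,0,0,0,0]]'
```

```text
time: 13.9
tool_pos: [0.637, -0.1064, 0.056]
ee_rot: [3.141, -0.001, 0.101]
wrist_force: [-1.4, 0.6, 4.9]
width: 0.0005
finger_force: 2.4
time: 14.3
tool_pos: [0.637, -0.1065, 0.0549]
ee_rot: [3.141, -0.001, 0.101]
wrist_force: [-3.4, 0.7, 7.5]
width: 0.0006
finger_force: 4.1
```

```bash
for i in 1 2 3; do python3 -m pendant '[[0,0,-0.15,0,0,0,0],[0,0,-0.15,0,0,0,0],[0,0,0,0,0,0,0],[0,0,0,0,0,0,0]]' | egrep 'tool_pos|wrist_f'; done
```

```text
tool_pos: [0.637, -0.1065, 0.0535]
wrist_force: [-5.4, 0.3, 13.4]
tool_pos: [0.637, -0.1065, 0.0521]
wrist_force: [-9.9, 1.8, 19.1]
tool_pos: [0.6372, -0.1065, 0.0508]
wrist_force: [-9.9, 2.7, 23.5]
```

```bash
python3 -m pendant '[[0,0,1,0,0,0,0],[0,0,3,0,0,0,0],[0,0,4,0,0,0,0],[0,0,4,0,0,0,0],[0,0,0,0,0,0,0],[0,0,0,0,0,0,0]]'
python3 - <<'E'
from h import *
im,p=snap('wrist','w7.png'); s,ps=snap('scene','s3.png')
cv2.imwrite('pics/m.png',np.hstack([cv2.resize(im[:300,60:],(480,250)),cv2.resize(s[170:310,230:410],(320,250),interpolation=cv2.INTER_CUBIC)])[:,:,::-1])
E
```

```text
time: 16.1
tool_pos: [0.6375, -0.1065, 0.165]
ee_rot: [3.141, -0.002, 0.101]
wrist_force: [0.0, 0.5, -1.6]
width: 0.001
finger_force: 0.0
```

View pics/m.png

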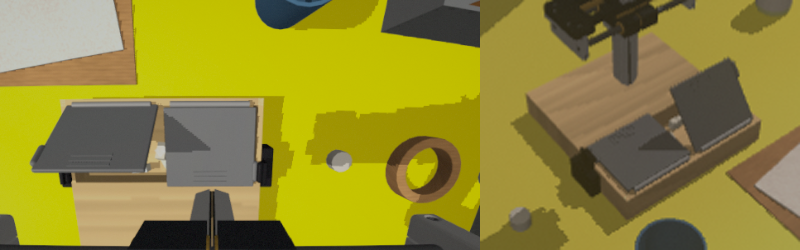

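The right cover stays down with the finger away (mosaic corners (167,186)–(258,186)). Checking its free-edge height numerically.

```bash
python3 - <<'E'
from h import *
p=imaging.camera_params('wrist'); im=cv2.imread('pics/w7.png')
hsv=cv2.cvtColor(im,cv2.COLOR_BGR2HSV)
m=((hsv[...,1]<60)&(hsv[...,2]>50)&(hsv[...,2]<150)).astype(np.uint8)
m[:100]=0;m[228:]=0;m[:,:258]=0;m[:,380:]=0
k,l,s,c=cv2.connectedComponentsWithStats(m);i=1+np.argmax(s[1:,4]);print(s[i])
ys,xs=np.where(l==i)
for r in (140,160,180,200,215,220,222,224,226): q=xs[ys==r]; print(r,q.min() if len(q) else '',q.max() if len(q) else '')
S=lambda w:(lambda d:np.array([d[0]*.995+d[1]*.099,-d[0]*.099+d[1]*.995]))(w[:2]-np.array([.612,-.053]))
print([ (z,S(at(p,(262,223.5),z)).round(4),S(at(p,(371,223.5),z)).round(4)) for z in (.0405,.0455,.05,.055)])
print([proj(p,[.612+a*.995-b*.099,-.053+a*.099+b*.995,z]).round(1) for a,b,z in ((-.004,-.002,.0455),(-.004,-.108,.0455),(-.003,-.002,.053),(-.003,-.108,.053),(.09,-.002,.0455),(.09,-.108,.0455))])
E
```

```text
[  258   126   114    98 10662]
140 258 368
160 259 368
180 260 367
200 261 370
215 261 369
220 262 365
222 262 365
224  
226  
[(0.0405, array([-0.0066,  0.0001]), array([-0.0066, -0.111 ])), (0.0455, array([-0.005 , -0.0008]), array([-0.0049, -0.11  ])), (0.05, array([-0.0035, -0.0017]), array([-0.0034, -0.1091])), (0.055, array([-0.0018, -0.0026]), array([-0.0018, -0.1082]))]
[array([263.1, 222.6]), array([369. , 222.6]), array([261.8, 224. ]), array([370.4, 224.1]), array([258.9, 125.8]), array([373.4, 125.9])]
```

Free edge matches the shut pose and it didn't spring back, so the right cover is latched. Now the left.

```bash
python3 -m pendant '[[1.8,3.9,0,0,0,0,0],[1.8,3.9,0,0,0,0,0],[1.8,3.9,0,0,0,0,0],[0,0,0,0,0,0,0],[0,0,-3.1,0,0,0,0],[0,0,0,0,0,0,0],[0,0,0,0,0,0,0]]'
python3 -m pendant '[[-0.9,-0.09,-0.4,0,0,0,0],[-0.9,-0.09,-0.4,0,0,0,0],[-0.9,-0.09,-0.4,0,0,0,0],[-0.8,-0.08,-0.6,0,0,0,0],[-0.8,-0.08,-0.6,0,0,0,0],[-0.65,-0.07,-0.75,0,0,0,0],[-0.65,-0.07,-0.75,0,0,0,0],[0,0,0,0,0,0,0]]'
```

```text
time: 16.9
tool_pos: [0.6892, 0.0101, 0.1303]
ee_rot: [-3.141, 0.006, 0.1]
wrist_force: [0.4, -0.3, 0.7]
width: 0.0004
finger_force: 0.0
time: 17.7
tool_pos: [0.6335, 0.0045, 0.0931]
ee_rot: [-3.141, 0.002, 0.1]
wrist_force: [0.1, -0.1, -0.4]
width: 0.0003
finger_force: 0.0
```

```bash
python3 -m pendant '[[-0.35,-0.03,-0.9,0,0,0,0],[-0.35,-0.03,-0.9,0,0,0,0],[-0.2,-0.02,-0.6,0,0,0,0],[-0.1,0,-0.5,0,0,0,0],[0,0,-0.3,0,0,0,0],[0,0,-0.3,0,0,0,0],[0,0,0,0,0,0,0],[0,0,0,0,0,0,0]]'
for i in 1 2 3; do python3 -m pendant '[[0,0,-0.2,0,0,0,0],[0,0,-0.15,0,0,0,0],[0,0,0,0,0,0,0],[0,0,0,0,0,0,0]]' | egrep 'tool_pos|wrist_f'; done
```

```text
time: 18.5
tool_pos: [0.6245, 0.0044, 0.0585]
ee_rot: [-3.141, 0.001, 0.101]
wrist_force: [-0.1, 0.3, 0.8]
width: 0.0006
finger_force: 0.0
tool_pos: [0.625, 0.0042, 0.0563]
wrist_force: [-1.2, 0.4, 3.8]
tool_pos: [0.625, 0.0042, 0.0545]
wrist_force: [-3.3, 0.5, 9.9]
tool_pos: [0.6251, 0.0042, 0.0528]
wrist_force: [-7.4, 0.4, 17.0]
```

```bash
for i in 1 2; do python3 -m pendant '[[0,0,-0.2,0,0,0,0],[0,0,-0.15,0,0,0,0],[0,0,0,0,0,0,0],[0,0,0,0,0,0,0]]' | egrep 'tool_pos|wrist_f'; done
python3 -m pendant '[[0,0,1.5,0,0,0,0],[0,0,3,0,0,0,0],[-2,0,4,0,0,0,0],[-4,-2,4,0,0,0,0],[-4,-2,2,0,0,0,0],[0,0,0,0,0,0,0],[0,0,0,0,0,0,0],[0,0,0,0,0,0,0]]'
python3 - <<'E'
from h import *
im,p=snap('wrist','w8.png'); t,pt=snap('top','top3.png'); s,_=snap('scene','s4.png')
S=lambda a,b,z:[.612+a*.995-b*.099,-.053+a*.099+b*.995,z]
bgr=im[:,:,::-1]; hsv=cv2.cvtColor(np.ascontiguousarray(bgr),cv2.COLOR_BGR2HSV)
m=((hsv[...,1]<60)&(hsv[...,2]>50)&(hsv[...,2]<150)).astype(np.uint8)
for y in (.055,-.055):
  for z0 in (.0455,.053): print('expected free edge',y,z0,proj(p,S(-.004,y,z0)).round(1))
  u=int(round(proj(p,S(-.004,y,.0455))[0])); v=int(proj(p,S(.05,y,.0455))[1]); 
  col=np.where(m[v:,u]==0)[0]; print('col',u,'from',v,'first nongray',v+col[:3])
w=((hsv[...,1]<50)&(hsv[...,2]>150)).astype(np.uint8)
k,l,st,c=cv2.connectedComponentsWithStats(w);print([tuple(st[i])+tuple(c[i].round()) for i in range(1,k) if st[i,4]>60])
a=cv2.resize(bgr[:300],(384,180)); b=cv2.resize(s[100:320,150:480,::-1],(400,267)); c=cv2.resize(t[100:260,170:470,::-1],(400,213))
out=np.zeros((480,800,3),np.uint8);out[:180,:384]=a;out[:267,400:]=b;out[267:,400:]=c
cv2.imwrite('pics/fin.png',out)
E
```

```text
tool_pos: [0.6251, 0.0042, 0.0512]
wrist_force: [-10.3, 0.3, 21.8]
tool_pos: [0.6254, 0.0042, 0.0495]
wrist_force: [-12.0, 0.5, 28.5]
time: 21.3
tool_pos: [0.5316, -0.0322, 0.1786]
ee_rot: [-3.141, 0.002, 0.101]
wrist_force: [-0.8, -0.2, 0.5]
width: 0.0001
finger_force: 0.0
expected free edge 0.055 0.0455 [289.4 123.4]
expected free edge 0.055 0.053 [288.7 123.3]
col 289 from 64 first nongray [124 125 126]
expected free edge -0.055 0.0455 [401.6 123.7]
expected free edge -0.055 0.053 [403.8 123.6]
col 402 from 64 first nongray [124 125 126]
[(np.int32(543), np.int32(89), np.int32(24), np.int32(26), np.int32(479), np.float64(554.0), np.float64(102.0))]
```

No chips show on the board (the only white blob is the cap at (554,102)). Both covers' free edges sit at row 124, the expected shut position, after the release. The scraper is standing, so I'm handing in.

```bash
python3 -c "
from bench import robot
print(robot.close_job())"
```

```text
the job is handed in; nothing more can be done
None
```

I swept all four chips into the trough, pressed both covers shut (neither sprang back when released), left the scraper standing on the table, and handed the job in at about 21 s; I didn't re-measure the other loose things, but nothing I did went near them.

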